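# Hang a roller hanger of ink sticks on the gravity drying rail

## Task

Hang the roller hanger with the ink sticks on the sloped drying rail: softly settle both its wheels on the bar at the high end, uphill of the red spring dog, and keep it bearing lightly on the bar while you walk it downhill until its pin has pushed the dog over and the dog has snapped up again behind it. Let go there, so that it rolls down by itself and comes to rest against the rubber buffer. The ink is brittle: never drop, tip or press the hanger hard on the rail (a light hand, 5 to 12 N, is right; 25 N is too much), and leave the bowl, the oil bottle and the mould where they stand.

Things in the scene. Friction and masses are not known exactly. Their poses are not given: they have to be found in the camera images.
- hanger_grip (a point): Centre of the hanger's dark wooden handle, an upright block 36 (x) x 16 (y) x 46 (z) mm on its top; grip it across the 16 mm. Hanger axes: x the way it must run (downhill), y to its open side, z up. The hanger starts standing on the bench, this point 231 mm above its foot. The handle's underside is 6 mm above the wheel rims. Mass of all 0.44 to 0.69 kg, balanced under the wheels.
- hanger_axle (a point): Point midway between the two wheels at axle height, 48 mm straight below hanger_grip, same axes. A steel trip pin 8 mm thick lies across the hanger here and ends 34 mm towards +y; it is what meets the dog. Seated on the rail, this point is 13 mm square above the bar's top, over its middle line.
- hanger_rack (a point): Centre of the wooden rack with eight black ink sticks, 110 (x) x 64 (y) x 88 (z) mm, 139 mm below hanger_axle. Rack and wheels are one stiff piece, joined only by an aluminium plate on the -y side (22 to 26 mm from the middle, 44 mm long; 120 mm long at axle height). So the bar enters from the open +y side, between wheels and rack: 76 mm high between rims and rack.
- front_wheel: Leading (downhill) white grooved wheel, origin at its centre, 35 mm ahead (+x) of hanger_axle; turns freely. Tread radius 13 mm, 12 mm wide, 45 degree flanks out to rims of radius 19 mm, 28 mm wide over all: the 8 mm bar has 2 mm of play each side, and the flanks guide it when up to 6 mm off. Hanging free, each wheel bears with 1.5 to 4 N.
- rear_wheel: The other wheel, alike, 35 mm behind (-x) hanger_axle.
- stand: Green fixed stand of the rail, origin on the bench midway between its posts (x = -270 and +270 mm; cheeks of the high one reach z = 270). Axes: x horizontal along the rail, downhill; y across, away from the robot; z up. The rail is a stiff bright steel bar 8 mm wide, 20 mm deep, along y = 0 from x = -288 to +290 mm. Over 25 N between hanger and stand breaks the ink.
- low_pivot (a point): Top of the bar at the low post, where the bar pivots: stand x = +270, y = 0, z = 200 mm, stand axes. From here the bar rises towards -x by 3.5 to 8 degrees (5.75 in the mean). That slope was set by eye on the slotted high post and is NOT reported: no listed point moves with it.
- load_point (a point): Loading place, fixed to the stand at x = -150, y = 0, z = 242 mm, stand axes: mean height of the bar's top here. The true height is 226 to 259 mm, as the slope is unknown: feel for it. Hang the hanger with hanger_axle at stand x -190 to -115 mm, its x along the stand's x, pitched nose-down like the bar, coming in from the -y side (the robot's side).
- dog (a joint): Red anti-return dog on the bar's +y side: lever 34 mm long, pivot at stand x = -104, y = +26 mm, 10 mm under the bar's top. 0 rad upright (sprung, cannot tip uphill), up to 1.25 pushed downhill. The pin meets it with hanger_axle at x about -112 mm; it yields at 3.5 N, pushes the pin up with about 6 N near 1 rad, which can lift the hanger, and snaps back to 0 once axle x is about -70 mm.
- buffer (a joint): Rubber-faced spring buffer at the low end: 0 m free, grows as pressed (150 N/m, at most 22 mm). A hanger resting on it presses it in by 1.5 to 7 mm and then has hanger_axle at stand x of about +147 mm.
- bowl: Aluminium bowl, 140 mm wide, 50 mm high, origin under its middle. Leave it.
- oil_bottle: Amber bottle with yellow cap, 60 mm wide, 150 mm high, origin under its middle. Leave it.
- mould: Wooden ink-stick mould, 70 x 155 x 43 mm, beyond the rail, origin under its middle. Leave it.
There are look-alikes about, which are no part of the job. Of the things that look like the part that bears hanger_grip, the largest one is meant.

How it is judged:
By the outcome, as a careful person would: the job done as asked, in the order asked, and still so for the second after the job is handed in, with the robot touching nothing.
It also fails if it takes over 72 s, if anything falls off the work surface, if the arm or the gripper's body presses on something with over 40 N, if the wrist force passes 120 N, or if a joint passes its speed limit or range.

## Robot

A 6-joint arm with a two-finger parallel gripper is mounted at the origin on the work surface. World frame = base frame: x ahead of the robot, y to its left, z up, the work surface at z = 0. Lengths are in mm, angles in rad, forces in N, time in s.
With the tool pointing down it reaches from about 275 to 750 mm from the base axis. Payload 10.2 kg.
Tool frame: the origin (TCP) lies midway between the tips of the shut fingers; the grasp point (between the pads) lies 19 mm behind it; y points along the fingers, z is the direction in which the jaws open and shut, and the axes are right-handed (so a half turn about y gives the same grasp; the last joint's range is limited). The gripper opens to 85 mm and grips with 20 to 120 N. Pads are 22 mm wide; open, the fingers measure 114 mm over their backs; the gripper's body (76 mm by 85 mm) begins 54 mm behind the grasp point. The pads swing forward as they close: fully open they stand 13 mm farther back than shut.
Start: joints at [0.922, 0.313, 1.498, -0, 1.331, -0.223], TCP at [216.864, 478.123, 231.294] pointing down, gripper open.
Joint ranges: [-2.94, 2.94], [-0.97, 2.17], [0.19, 2.56], [-1.23, 4.37], [0.02, 3.11], [-2.88, 2.88]. Speed limits (rad/s): [2.39, 2.39, 3.01, 3.14, 3.14, 3.14].

## Interface

Orientations are given as a unit quaternion [w, x, y, z].
In Python, from rig import ctrl gives the robot as it stands.
- The arm moves only by the shell command python3 -m inch 'ROWS' [OPENING] [FORCE]. ROWS is JSON, one flat list of numbers, 6 for each row, row after row: the shift along the tool's x, y, z in cm, then the turn, a rotation vector about the tool's x, y, z in rad. A call has 1 to 8 rows; each row is the pose to reach, as a shift and turn from the pose commanded when the call began, along the tool's axes at that moment; what a row does not reach only later rows make up. A row lasts 1/12 s, in which the tool goes at most 41.7 mm and 7.16 degrees, less where a joint would pass 70% of its speed; a pose out of reach is approached as far as the arm can. A call with a gripper value outside its range is refused whole. OPENING is the gripper command: -1 is fully open, 1 is shut, values between are in proportion, set as the call begins (- or left out, the last holds). The fingers move at their own pace and stop on an object; FORCE is the grip in N (left out, the last holds). Time passes only in rows, so rows that repeat a pose let the fingers close. It gives the time, the measured TCP pose, the force and the opening at its end, in the units of the state.
- ctrl.sense(): the state, without advancing time (a new reading comes with each control period).
- ctrl.capture(name): name is "scene" or "top" or "wrist"; returns the picture (420x560x3 uint8, red, green, blue); there is no depth.
- ctrl.get_calibration(name): a dict with "fx", "fy", "cx", "cy" (pixels), "k1" (the pictures are not rectified: a ray, as slopes to the right and down, at radius r is drawn at 1 + k1 r^2 times it, then the intrinsics apply), "world_to_cam" (4x4, takes a point from world to camera coordinates). Camera axes: x right, y down, z forward; pixel columns grow to the right and rows downward; lengths in mm; the calibration is good to about 2 mm. A picture is of the moment at which its call begins: read the wrist's pose just before it. get_calibration takes no time and is no camera call; for the wrist camera it gives the pose at the moment of the call.
- ctrl.finish_job(): hands the job in, once; it reports no verdict.
Trained networks look in the newest picture that a camera, given by its name, has taken for a name from the list of things; names that differ only in an ending like _2 or _b are one class to them, and where a whole thing is asked for, a point or a joint stands for the part that bears it (a point fixed in the world has none). Each returns a list of dicts, best first, with "score" (0 to 1); they miss things now and then, are a little off and sometimes report something else, mostly with a low value. They report only what shows in the picture. A call takes as long as a camera call. They do not tell look-alikes from the thing itself.
- ctrl.search_frame(thing, camera): "uv" ([column, row] in pixels, amid what is visible of it).
The state is a dict: "time_s": time; "joints": joint angles; "dq": joint speeds; "tau": joint torques, N m; "eef_pos": TCP position; "ee_rot": TCP orientation; "force": force on the tool from outside, world axes, zero at the start; "wrist_torque": the same for the moment, N m; "grip_width": opening from 0.0 (shut) to 1.0 (fully open).
Only numpy, scipy, OpenCV 4.12 (cv2) and the standard library are available. Lean on these libraries where they do the work, as an engineer would, in place of code of your own. Each camera call takes 0.05 s, during which the arm holds its last target.

## Working session

There is one attempt and no reset: what is moved stays moved. The work goes in short steps, Python scripts to look and compute and a shell command to move; the robot and the scene stay as the last step left them, time stands still between calls to the robot, and variables do not carry over. Pictures are saved under pics/ and viewed, and the job is handed in when it is done.

```bash
ls; mkdir -p pics
python3 - <<'E'
from rig import ctrl
import cv2
print(ctrl.sense())
for c in ("scene","top","wrist"):
    im=ctrl.capture(c); cv2.imwrite(f"pics/{c}0.png",im[:,:,::-1])
    k=ctrl.get_calibration(c); print(c,k)
    for t in ("hanger_grip","hanger_rack","front_wheel","stand","dog","buffer","bowl","oil_bottle","mould"):
        try: print(t,[(round(d["score"],2),[round(v) for v in d["uv"]]) for d in ctrl.search_frame(t,c)])
        except Exception as e: print(t,e)
print(ctrl.sense()["time_s"])
E
```

```text
pics
{'time_s': 0.0, 'joints': array([ 9.21590999e-01,  3.13455625e-01,  1.49844487e+00, -2.54107770e-05,
        1.33098241e+00, -2.23370700e-01]), 'dq': array([ 0.00078928,  0.00129835, -0.00073522,  0.00112928,  0.00157164,
        0.00025027]), 'tau': array([-2.54028446e-04, -4.12265754e+01, -2.59743744e+01, -2.03449172e-04,
        4.17023824e-03,  1.88709276e-05]), 'eef_pos': array([216.71129784, 477.90340476, 230.72926118]), 'ee_rot': array([-0.69072251,  0.69155677, -0.14960305,  0.14923333]), 'force': array([-0.57910611,  0.30247613, -0.2389374 ]), 'wrist_torque': array([-0.01587861, -0.01418527,  0.03946718]), 'grip_width': 0.9992524509999062}
scene {'fx': 393.6356868675939, 'fy': 393.6356868675939, 'cx': 285.5575543545945, 'cy': 208.17391726641586, 'k1': 0.03192179018264813, 'world_to_cam': array([[ 8.33097126e-01,  5.52896329e-01, -1.59633462e-02,
        -4.84764250e+02],
       [ 3.82193164e-01, -5.96266716e-01, -7.05970529e-01,
        -1.12245627e+02],
       [-3.99846926e-01,  5.82040937e-01, -7.08061285e-01,
         1.21580739e+03],
       [ 0.00000000e+00,  0.0000
[... 1333 characters left out ...]

mould [(0.72, [264, 155]), (0.55, [266, 281]), (0.15, [154, 298])]
wrist {'fx': 372.7846583790693, 'fy': 372.7846583790693, 'cx': 274.2659133926873, 'cy': 207.9226626236287, 'k1': 0.02844570237943478, 'world_to_cam': array([[ 4.12867450e-01,  9.10791106e-01,  1.75630451e-04,
        -5.25240774e+02],
       [ 8.63010942e-01, -3.91270017e-01,  3.19562025e-01,
        -4.25931170e+01],
       [ 2.91122969e-01, -1.31785187e-01, -9.47565344e-01,
         3.79798607e+02],
       [ 0.00000000e+00,  0.00000000e+00,  0.00000000e+00,
         1.00000000e+00]])}
hanger_grip []
hanger_rack []
front_wheel []
stand [(0.45, [211, 367])]
dog []
buffer []
bowl [(0.9, [212, 370])]
oil_bottle []
mould []
1.5
```

View pics/scene0.png

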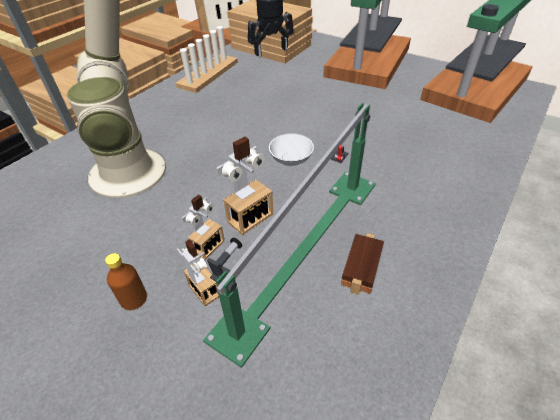

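View pics/top0.png

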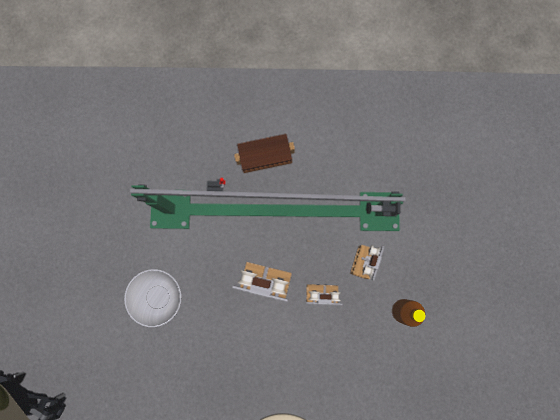

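View pics/wrist0.png

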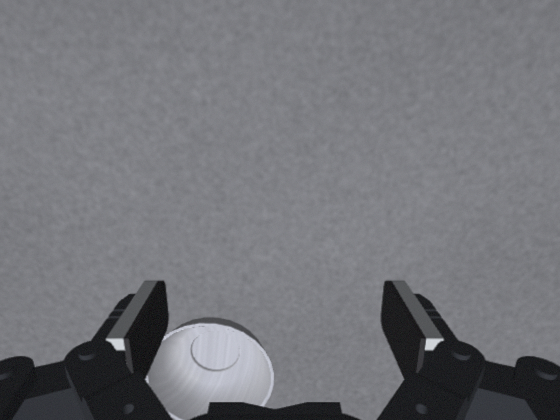

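```bash
cat > h.py <<'E'
import numpy as np, cv2
from rig import ctrl
from scipy.optimize import least_squares
from scipy.spatial.transform import Rotation as R
def proj(k,P):
    P=np.atleast_2d(P); T=k["world_to_cam"]; c=P@T[:3,:3].T+T[:3,3]
    s=c[:,:2]/c[:,2:]; s=s*(1+k["k1"]*(s**2).sum(1,keepdims=True))
    return s*[k["fx"],k["fy"]]+[k["cx"],k["cy"]]
def ray(k,uv):
    s0=(np.array(uv,float)-[k["cx"],k["cy"]])/[k["fx"],k["fy"]]; s=s0.copy()
    for _ in range(10): s=s0/(1+k["k1"]*(s@s))
    T=k["world_to_cam"]; Rm=T[:3,:3]
    return -Rm.T@T[:3,3], Rm.T@np.append(s,1)
def atz(k,uv,z):
    o,d=ray(k,uv); return o+d*(z-o[2])/d[2]
def tri(obs):
    A=np.zeros((3,3));b=np.zeros(3)
    for k,uv in obs:
        o,d=ray(k,uv); d/=np.linalg.norm(d); M=np.eye(3)-np.outer(d,d); A+=M;b+=M@o
    p=np.linalg.solve(A,b); return p,[proj(k,p)[0]-uv for k,uv in obs]
def rot(q): return R.from_quat([q[1],q[2],q[3],q[0]])
E
python3 - <<'E'
import cv2
s=cv2.imread("pics/scene0.png");t=cv2.imread("pics/top0.png")
a=cv2.resize(s[130:240,180:290],None,fx=5,fy=5,interpolation=cv2.INTER_CUBIC);cv2.imwrite("pics/a.png",a)
b=cv2.resize(t[170:310,120:300],None,fx=4,fy=4,interpolation=cv2.INTER_CUBIC);cv2.imwrite("pics/b.png",b)
b=cv2.resize(t[170:310,270:430],None,fx=4,fy=4,interpolation=cv2.INTER_CUBIC);cv2.imwrite("pics/c.png",b)
b=cv2.resize(s[90:220,290:410],None,fx=4,fy=4,interpolation=cv2.INTER_CUBIC);cv2.imwrite("pics/d.png",b)
b=cv2.resize(s[230:370,180:300],None,fx=4,fy=4,interpolation=cv2.INTER_CUBIC);cv2.imwrite("pics/e.png",b)
E
```

```text
(no output)
```

View pics/a.png

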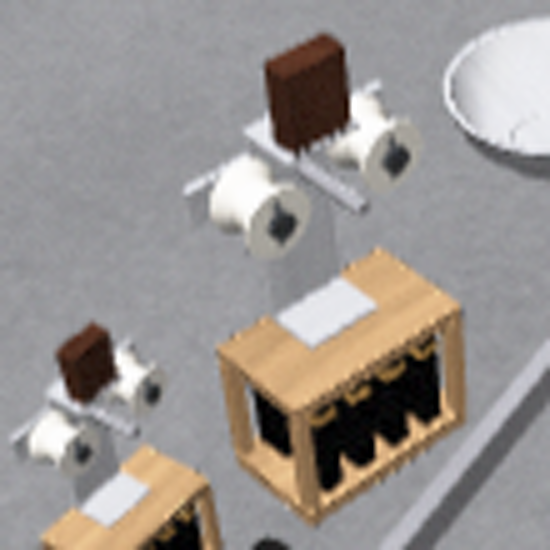

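View pics/b.png

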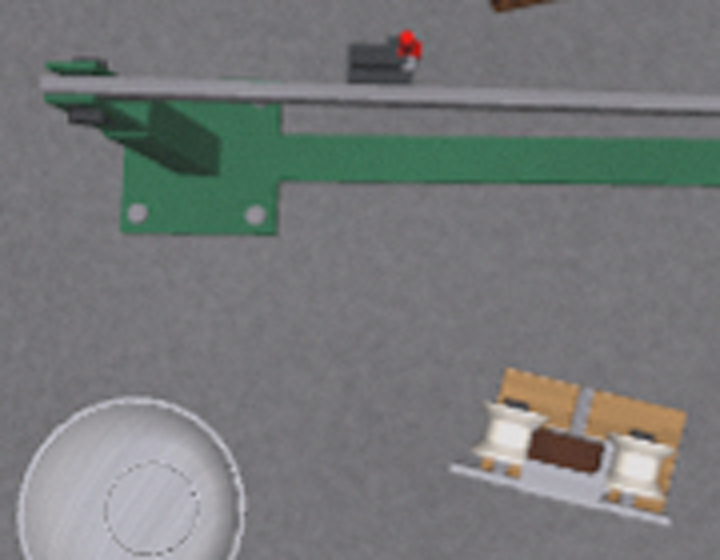

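View pics/c.png

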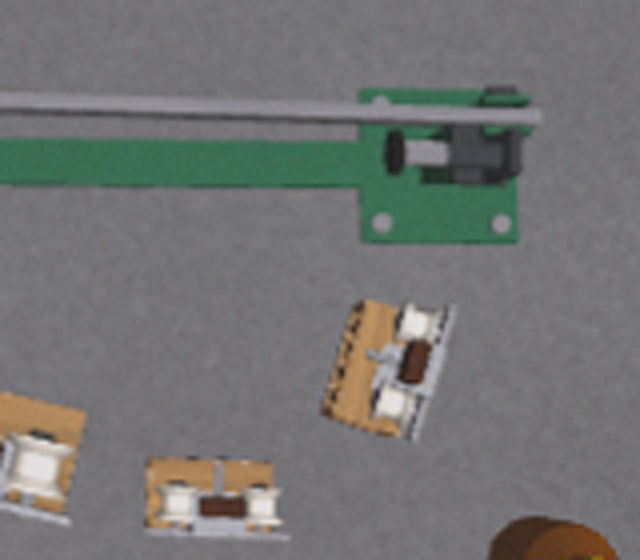

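View pics/d.png

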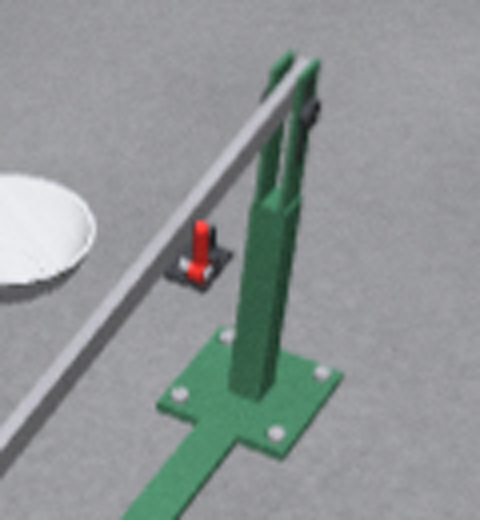

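View pics/e.png

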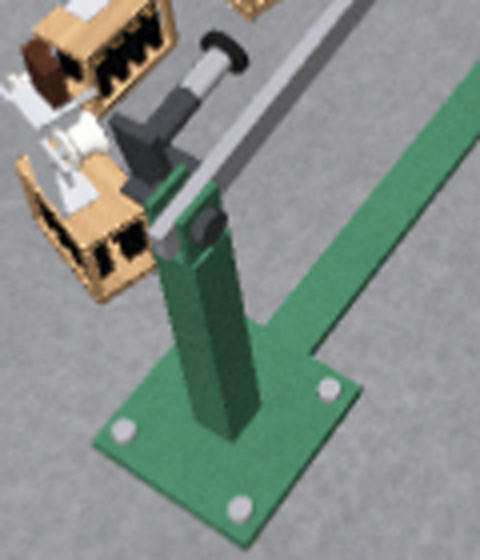

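Run:
```python
from h import *
ks=ctrl.get_calibration("scene");kt=ctrl.get_calibration("top")
np.set_printoptions(precision=2,suppress=True)
hi=tri([(kt,(130.3,190.5)),(ks,(365.8,105))]);lo=tri([(kt,(405.5,199.2)),(ks,(219.5,288.5))])
print(hi,lo); H,L=hi[0],lo[0]; d=L-H; print(np.linalg.norm(d), np.degrees(np.arctan2(-d[2],np.hypot(*d[:2]))))
yaw=np.arctan2(d[1],d[0]);print("stand yaw",np.degrees(yaw))
# fit stand: origin, yaw, slope
def bar(p,x):  # x along stand; top of bar
    o=np.array([p[0],p[1],0]);ex=np.array([np.cos(p[2]),np.sin(p[2]),0])
    return o+ex*x+np.array([0,0,200+(270-x)*np.tan(p[3])])
obs=[(kt,(130.3,190.5),-288),(ks,(365.8,105),-288),(kt,(405.5,199.2),290),(ks,(219.5,288.5),290)]
f=lambda p:np.concatenate([proj(k,bar(p,x))[0]-uv for k,uv,x in obs])
m=(H+L)/2
r=least_squares(f,[m[0],m[1],yaw,0.1]);print("stand",r.x[:2],np.degrees(r.x[2:]),r.fun)
p=r.x
for x in(-150,-112,-70,147):print(x,bar(p,x))
h=tri([(kt,(261.75,282.5)),(ks,(241.4,148.4))]);print("grip",h)
print(atz(kt,(261.75,282.5),254),atz(ks,(241.4,148.4),231))
a=atz(kt,(120+452/4,170+467/4),190);b=atz(kt,(120+668/4,170+521/4),190);print(a,b,np.linalg.norm(a-b),np.degrees(np.arctan2(*(b-a)[1::-1])))
s=ctrl.sense();print(rot(s["ee_rot"]).as_matrix())
```

```text
(array([613.18, 316.99, 263.69]), [array([0.11, 0.17]), array([ 0.17, -0.05])]) (array([ 618.04, -258.2 ,  197.46]), [array([-0.74, -0.68]), array([-1.26,  0.21])])
579.0115781697584 6.568227625313284
stand yaw -89.51604369359048
stand [615.83  31.42] [-89.46   6.29] [-0.7   0.38  0.45  0.29 -0.54 -0.94 -1.19  0.39]
-150 [614.41 181.41 246.31]
-112 [614.77 143.41 242.12]
-70 [615.17 101.42 237.49]
147 [ 617.21 -115.57  213.56]
grip (array([432.97,  46.26, 230.89]), [array([-0.21, -0.23]), array([-0.28,  0.04])])
[432.79  44.47 254.  ] [433.52  46.6  231.  ]
[421.87 109.4  190.  ] [395.63  -6.43 190.  ] 118.76815481270461 -102.76185541298068
[[ 0.91 -0.    0.41]
 [-0.41 -0.    0.91]
 [-0.   -1.   -0.  ]]
```

```bash
cat >> h.py <<'E'
def ang(a): return np.array([np.cos(a),np.sin(a),0])
def toolR(yaw,pitch):
    """tool rotation so that hanger x has heading yaw(rad), nose-down pitch; tool z = hanger y, tool y=-hanger z, tool x = hanger x*s"""
    hx=ang(yaw)*np.cos(pitch)-np.array([0,0,np.sin(pitch)]); hy=np.cross([0,0,1],ang(yaw)); hz=np.cross(hx,hy)
    ty=-hz; tz=hy; tx=np.cross(ty,tz)
    return np.column_stack([tx,ty,tz])
def move(tcp,Rm):
    s=ctrl.sense(); R0=rot(s["ee_rot"]).as_matrix()
    d=R0.T@(np.array(tcp)-s["eef_pos"])/10; rv=R.from_matrix(R0.T@Rm).as_rotvec()
    print("shift cm",np.round(d,3),"turn",np.round(rv,4)); return d,rv
def tcp_from_grip(g,Rm): return np.array(g)+19*Rm[:,1]
E
python3 - <<'E'
from h import *
Rm=toolR(np.radians(-102.8),0); print(Rm)
move(tcp_from_grip([433,46,321],Rm),Rm)
E
```

```text
[[-0.2215485  -0.          0.97514935]
 [-0.97514935 -0.         -0.2215485 ]
 [ 0.         -1.          0.        ]]
shift cm [ 37.53   -7.07  -30.427] turn [1.0000e-04 1.3684e+00 0.0000e+00]
```

```bash
python3 -m inch '[3,-7,-2,0,0.1,0, 37.5,-7.1,-30.4,0,1.368,0, 37.5,-7.1,-30.4,0,1.368,0, 37.5,-7.1,-30.4,0,1.368,0, 37.5,-7.1,-30.4,0,1.368,0, 37.5,-7.1,-30.4,0,1.368,0, 37.5,-7.1,-30.4,0,1.368,0, 37.5,-7.1,-30.4,0,1.368,0]' -1 40
python3 - <<'E'
from h import *
Rm=toolR(np.radians(-102.8),0)
move(tcp_from_grip([433,46,321],Rm),Rm)
E
```

```text
time_s: 2.17
eef_pos: [356.4, 199.4, 290.0]
ee_rot: [0.54, -0.539, 0.457, -0.457]
force: [1.0, 0.5, 0.0]
grip_width: 1.0
shift cm [16.388 -1.194  5.052] turn [-8.000e-04  3.875e-01 -2.000e-04]
```

```bash
python3 -m inch '[14.5,-0.8,5.5,0,0.3,0, 14.5,-0.8,5.5,0,0.3,0, 14.5,-0.8,5.5,0,0.3,0, 14.5,-0.8,5.5,0,0.3,0, 14.5,-0.8,5.5,0,0.3,0, 14.5,-0.8,5.5,0,0.3,0, 14.5,-0.8,5.5,0,0.3,0, 14.5,-0.8,5.5,0,0.3,0]'
python3 - <<'E'
from h import *
Rm=toolR(np.radians(-102.8),0)
move(tcp_from_grip([433,46,321],Rm),Rm)
im=ctrl.capture("wrist");cv2.imwrite("pics/w1.png",im[:,:,::-1])
im=ctrl.capture("top");cv2.imwrite("pics/t1.png",im[:,:,::-1])
k=ctrl.get_calibration("wrist")
ks=ctrl.get_calibration("scene")
hx=Rm[:,0];hy=Rm[:,2]
P=[np.array([433,46,z])+hx*sx*18+hy*sy*8 for z in (254,208) for sx in(-1,1) for sy in(-1,1)]
print(proj(k,P)); print(ctrl.search_frame("hanger_grip","wrist"))
E
```

```text
time_s: 2.83
eef_pos: [434.3, 68.6, 297.7]
ee_rot: [0.467, -0.467, 0.531, -0.531]
force: [0.2, 0.4, 0.4]
grip_width: 1.004
shift cm [ 2.255 -0.429  0.156] turn [ 0.      0.0948 -0.0002]
[[263.50433745 248.22413505]
 [292.61490682 250.75641457]
 [258.11012663 305.11343064]
 [285.73485525 307.38657235]
 [265.33936326 218.99843502]
 [289.31683599 221.1409209 ]
 [260.78661704 267.48935773]
 [283.73239896 269.44673958]]
[{'uv': [344.3, 358.0], 'score': 0.89}, {'uv': [261.4, 330.8], 'score': 0.7}, {'uv': [272.3, 206.1], 'score': 0.56}]
```

View pics/w1.png

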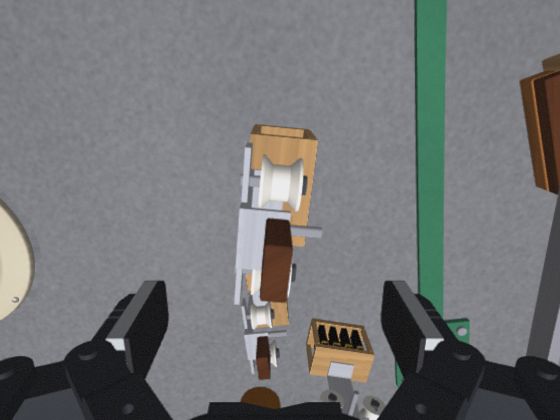

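```bash
python3 -m inch '[0.5,-0.4,0.1,0,0.02,0, 0.5,-0.4,0.1,0,0.02,0, 0.5,-0.4,0.1,0,0.02,0]'
python3 - <<'E'
from h import *
Rm=toolR(np.radians(-102.8),0)
move(tcp_from_grip([433,46,321],Rm),Rm)
k=ctrl.get_calibration("wrist")
im=ctrl.capture("wrist")
k2=ctrl.get_calibration("wrist"); print(abs(k["world_to_cam"]-k2["world_to_cam"]).max())
hx=Rm[:,0];hy=Rm[:,2]
P=[np.array([433,46,z])+hx*sx*18+hy*sy*8 for z in (254,208) for sx in(-1,1) for sy in(-1,1)]
print(proj(k,P))
b=im[180:380,200:360,::-1]; b=cv2.resize(b,None,fx=3,fy=3,interpolation=cv2.INTER_CUBIC)
for q in proj(k,P)[:]: cv2.circle(b,tuple(int(v) for v in ((q-[200,180])*3+1)),3,(0,255,0),1)
cv2.imwrite("pics/w2.png",b)
E
```

```text
time_s: 3.23
eef_pos: [435.2, 62.5, 301.9]
ee_rot: [-0.461, 0.461, -0.536, 0.536]
force: [0.9, 0.2, 0.1]
grip_width: 0.999
shift cm [ 1.667 -0.006  0.028] turn [-0.0006  0.0731 -0.0001]
0.14825930668581577
[[260.63112559 235.50689867]
 [289.50749573 237.45170223]
 [256.80033397 292.55981478]
 [284.20103373 294.30233285]
 [262.92544523 208.75365415]
 [286.75465517 210.40020069]
 [259.64655714 257.3698916 ]
 [282.44829636 258.87184821]]
```

View pics/w2.png

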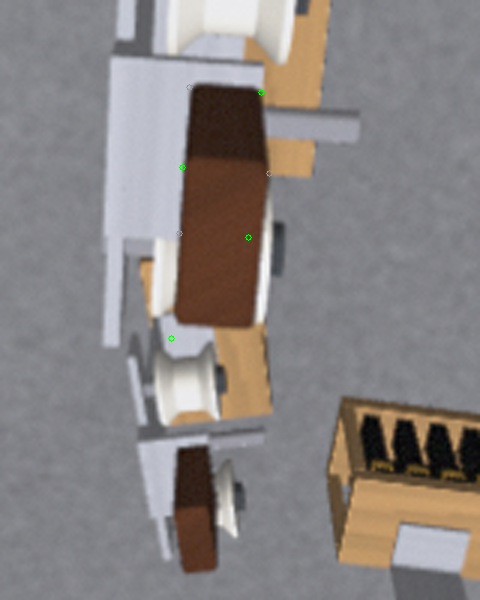

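Run:
```python
from h import *
np.set_printoptions(precision=2,suppress=True)
k=ctrl.get_calibration("wrist")
s=ctrl.sense();print(s["eef_pos"])
obs=np.array([(192,157),(268,160),(177,323),(252,327),(190,86),(262,92)])/3+[200,180]
def f(p,full=True,zz=None):
    hx=ang(p[2]);hy=np.cross([0,0,1],hx); z=p[3] if zz is None else zz
    P=[np.array([p[0],p[1],z])+hx*sx*18+hy*sy*8+[0,0,dz] for dz,sx,sy in((23,-1,-1),(23,-1,1),(23,1,-1),(23,1,1),(-23,-1,-1),(-23,-1,1))]
    return (proj(k,P)-obs).ravel()
for zz in (None,231):
    r=least_squares(lambda p:f(p,zz=zz),[433,46,-1.79,231]);print(r.x,np.degrees(r.x[2]),r.fun)
```

```text
[435.18  62.56 301.77]
[432.99  42.22  -1.8  218.19] -102.96686615396213 [-1.4   0.72  0.4   1.63 -0.28 -0.73  0.54 -0.34  1.14 -0.62 -0.23 -0.98]
[433.83  47.94  -1.8  231.  ] -102.97651854104936 [-2.2  -0.1   1.44  0.95 -1.31  1.98  1.18  2.48  0.59 -2.7   0.48 -2.97]
```

Run:
```python
from h import *
Rm=toolR(np.radians(-102.9),0)
move(tcp_from_grip([433.4,46.3,232],Rm),Rm)
```

```text
shift cm [1.634 8.877 0.064] turn [-0.0004  0.075  -0.    ]
```

```bash
python3 -m inch '[1.63,0,0.06,0,0.075,0, 1.63,1.5,0.06,0,0.075,0, 1.63,4,0.06,0,0.075,0, 1.63,6.5,0.06,0,0.075,0, 1.63,8,0.06,0,0.075,0, 1.63,8.8,0.06,0,0.075,0, 1.63,8.8,0.06,0,0.075,0, 1.63,8.8,0.06,0,0.075,0]'
python3 - <<'E'
from h import *
Rm=toolR(np.radians(-102.9),0)
move(tcp_from_grip([433.4,46.3,232],Rm),Rm)
k=ctrl.get_calibration("wrist")
cv2.imwrite("pics/w3.png",ctrl.capture("wrist")[:,:,::-1])
E
```

```text
time_s: 3.95
eef_pos: [433.6, 46.4, 214.2]
ee_rot: [-0.441, 0.441, -0.553, 0.553]
force: [0.3, 0.4, 0.3]
grip_width: 0.999
shift cm [ 0.011  0.123 -0.02 ] turn [-0.0006  0.0003 -0.    ]
```

View pics/w3.png

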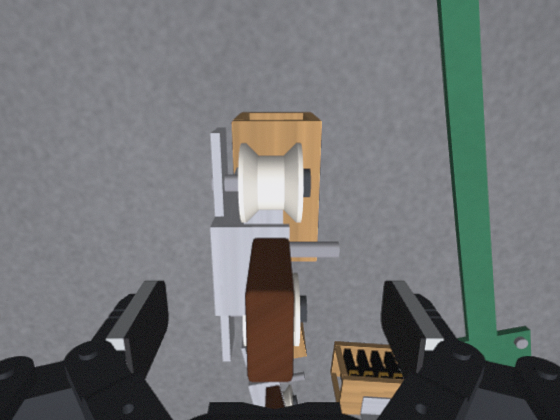

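```bash
python3 -m inch '[0,0.05,0,0,0,0, 0,0.05,0,0,0,0, 0,0.05,0,0,0,0, 0,0.05,0,0,0,0, 0,0.05,0,0,0,0, 0,0.05,0,0,0,0, 0,0.05,0,0,0,0, 0,0.05,0,0,0,0]' 1 60
python3 - <<'E'
from h import *
s=ctrl.sense(); print(s["force"],s["wrist_torque"],s["eef_pos"],s["grip_width"])
cv2.imwrite("pics/w4.png",ctrl.capture("wrist")[:,:,::-1])
E
```

```text
time_s: 4.67
eef_pos: [433.1, 46.4, 213.3]
ee_rot: [0.441, -0.441, 0.553, -0.553]
force: [-2.3, 1.0, 3.5]
grip_width: 0.182
[-2.34112726  0.96219551  3.45121625] [0.11360677 0.60256708 0.06742132] [433.14880021  46.41485931 213.33107949] 0.1815114802435783
```

View pics/w4.png

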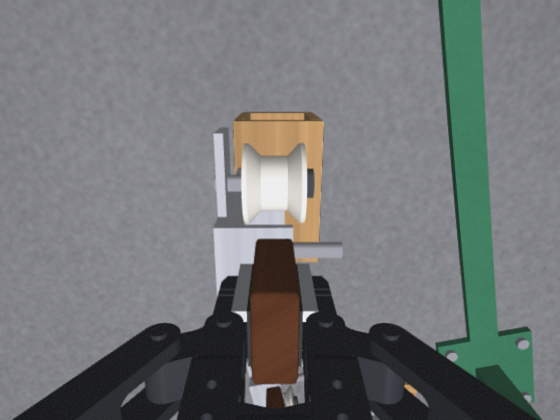

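```bash
python3 -m inch '[0,-0.5,0,0,0,0, 0,-2,0,0,0,0, 0,-5,0,0,0,0, 0,-8,0,0,0,0, 0,-11,0,0,0,0, 0,-12.5,0,0,0,0, 0,-12.5,0,0,0,0, 0,-12.5,0,0,0,0]'
python3 - <<'E'
from h import *
np.set_printoptions(precision=3,suppress=True)
s=ctrl.sense(); print(s["force"],s["wrist_torque"],s["eef_pos"],s["grip_width"])
p=[615.83,31.42];yaw=np.radians(-89.46);pit=np.radians(6.29)
Rm=toolR(yaw,pit)
ex=ang(yaw);ey=np.cross([0,0,1],ex)
def target(xs,ys,h): # axle at stand x, y offset, h = height square above the bar top (13=seated)
    hz=-Rm[:,1]
    foot=xs+h*np.sin(pit)*0  # axle itself at stand x = xs
    zbar=200+(270-xs)*np.tan(pit)+h/np.cos(pit)
    axle=np.array([p[0],p[1],0])+ex*xs+ey*ys+[0,0,zbar]
    return axle+hz*(48-17.7)
move(target(-155,-110,45),Rm);move(target(-155,0,45),Rm)
E
```

```text
time_s: 5.38
eef_pos: [433.2, 46.3, 337.2]
ee_rot: [0.44, -0.441, 0.553, -0.553]
force: [0.2, 0.2, -7.6]
grip_width: 0.18
[ 0.165  0.175 -7.608] [0.053 0.008 0.067] [433.19   46.344 337.184] 0.18030491262003534
shift cm [-14.819   1.489   3.915] turn [-0.012 -0.234  0.109]
shift cm [-17.374   1.478  14.614] turn [-0.012 -0.234  0.109]
```

```bash
python3 -m inch '[-2,0,0.5,0,0,0, -5,0,1.5,0,-0.08,0.03, -8.5,0.5,2.5,-0.01,-0.16,0.08, -11.5,1,3.2,-0.012,-0.234,0.109, -14,1.4,3.9,-0.012,-0.234,0.109, -14.8,1.5,3.9,-0.012,-0.234,0.109, -14.8,1.5,3.9,-0.012,-0.234,0.109, -14.8,1.5,3.9,-0.012,-0.234,0.109]'
cat > g.py <<'E'
from h import *
np.set_printoptions(precision=3,suppress=True)
P0=[615.83,31.42];yaw=np.radians(-89.46);pit=np.radians(6.29);G=17.7
def target(xs,ys,h):
    Rm=toolR(yaw,pit);ex=ang(yaw);ey=np.cross([0,0,1],ex)
    z=200+(270-xs)*np.tan(pit)+h/np.cos(pit)
    return np.array([P0[0],P0[1],0])+ex*xs+ey*ys+[0,0,z]-Rm[:,1]*(48-G)
def go(xs,ys,h): return move(target(xs,ys,h),toolR(yaw,pit))
def where():
    s=ctrl.sense();Rm=toolR(yaw,pit); a=s["eef_pos"]+Rm[:,1]*(48-G)-np.array([P0[0],P0[1],0])
    ex=ang(yaw);ey=np.cross([0,0,1],ex);xs=a@ex
    print("t",round(s["time_s"],2),"axle x,y,h",np.round([xs,a@ey,(a[2]-200-(270-xs)*np.tan(pit))*np.cos(pit)],2),"F",s["force"],"T",s["wrist_torque"],"gw",round(s["grip_width"],3))
E
python3 - <<'E'
from g import *
where();go(-155,-60,45);go(-155,0,45)
cv2.imwrite("pics/s5.png",ctrl.capture("scene")[:,:,::-1])
cv2.imwrite("pics/t5.png",ctrl.capture("top")[:,:,::-1])
E
```

```text
time_s: 6.05
eef_pos: [503.8, 181.7, 321.4]
ee_rot: [0.528, -0.475, 0.525, -0.469]
force: [-0.3, -0.1, -6.0]
grip_width: 0.182
t 6.05 axle x,y,h [-154.61 -110.64   44.22] F [-0.271 -0.096 -5.974] T [-0.214  0.04  -0.001] gw 0.182
shift cm [-0.048 -0.091  5.064] turn [ 0.003 -0.     0.001]
shift cm [-0.049 -0.107 11.064] turn [ 0.003 -0.     0.001]
```

View pics/s5.png

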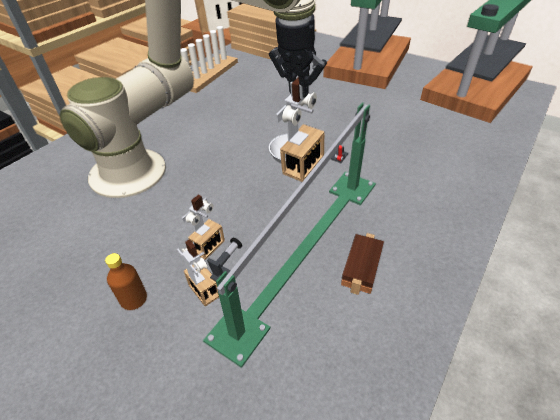

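View pics/t5.png

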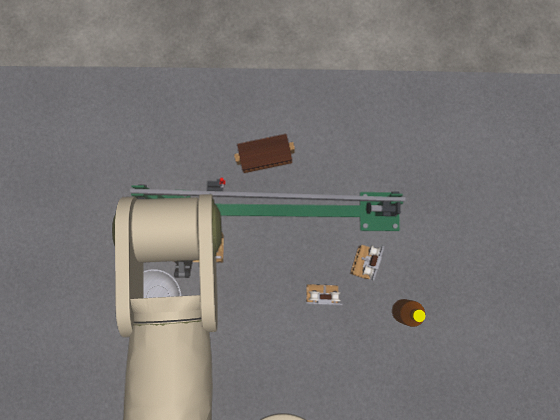

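```bash
python3 -m inch '[0,0,1,0,0,0, 0,0,2.5,0.003,0,0, 0,0,4,0.003,0,0, 0,-0.05,5,0.003,0,0, 0,-0.05,5.5,0.003,0,0, 0,-0.05,5.5,0.003,0,0, 0,-0.05,5.5,0.003,0,0]'
python3 - <<'E'
from g import *
where();go(-155,0,45)
im=ctrl.capture("scene")[:,:,::-1];k=ctrl.get_calibration("scene")
s=ctrl.sense();Rm=rot(s["ee_rot"]).as_matrix();hx,hy,hz=Rm[:,0],Rm[:,2],-Rm[:,1]
ax=s["eef_pos"]-hz*(48-G)
pts={"axle":ax,"pin":ax+34*hy,"fw":ax+35*hx+14*hy,"rw":ax-35*hx+14*hy,"rtf":ax+55*hx+32*hy-95*hz,"rtb":ax-55*hx+32*hy-95*hz,"rbf":ax+55*hx+32*hy-183*hz,"htf":ax+18*hx+8*hy+71*hz}
ex=ang(yaw)
for x in (-288,-200,-150,-100,0,270,290): pts["bar%d"%x]=np.array([P0[0],P0[1],200+(270-x)*np.tan(pit)])+ex*x
x0,y0=230,60
b=cv2.resize(im[y0:y0+150,x0:x0+180],None,fx=4,fy=4,interpolation=cv2.INTER_CUBIC)
for n,p in pts.items():
    q=(proj(k,p)[0]-[x0,y0])*4+1.5; cv2.circle(b,tuple(int(round(v)) for v in q),4,(0,255,0),1); print(n,q)
cv2.imwrite("pics/s6.png",b)
cv2.imwrite("pics/w6.png",ctrl.capture("wrist")[:,:,::-1])
E
```

```text
time_s: 6.73
eef_pos: [559.0, 181.9, 323.6]
ee_rot: [0.529, -0.473, 0.524, -0.471]
force: [-0.7, 0.5, -6.8]
grip_width: 0.177
t 6.73 axle x,y,h [-154.36  -55.44   46.41] F [-0.68   0.497 -6.775] T [-0.275  0.067 -0.025] gw 0.177
shift cm [-0.053  0.16   5.543] turn [-0.003 -0.001  0.001]
axle [362.825 211.306]
pin [416.117 228.266]
fw [353.44  253.508]
rw [414.518 184.28 ]
rtf [365.477 411.963]
rtb [453.255 302.954]
rbf [366.737 513.501]
htf [357.777 122.293]
bar-288 [546.515 182.7  ]
bar-200 [480.244 264.951]
bar-150 [439.774 315.177]
bar-100 [397.035 368.219]
bar0 [303.865 483.844]
bar270 [-16.272 881.088]
bar290 [-45.273 917.072]
```

View pics/s6.png

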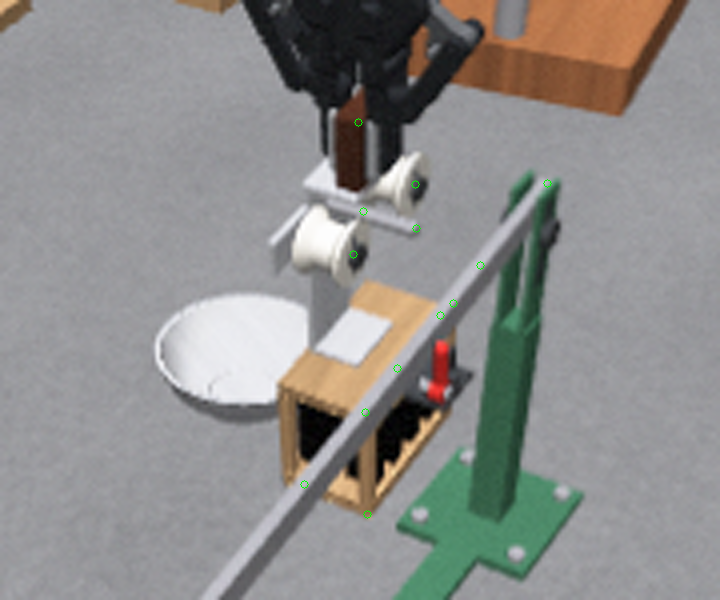

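View pics/w6.png

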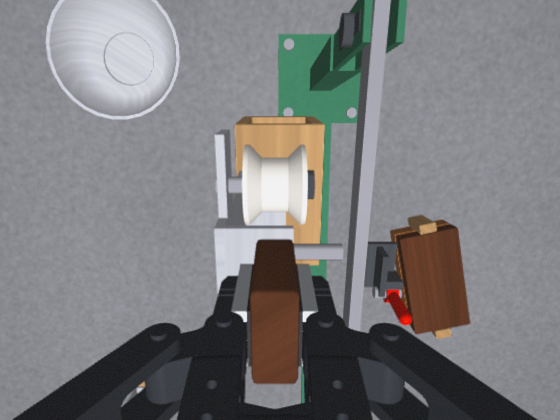

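Run:
```python
from g import *
im=cv2.imread("pics/w6.png");k=ctrl.get_calibration("wrist")
ex=ang(yaw);ey=np.cross([0,0,1],ex)
b=cv2.resize(im[0:340,300:460],None,fx=2.4,fy=1.7,interpolation=cv2.INTER_CUBIC)
for x in range(-260,-100,20):
  for y in(-4,4):
    q=proj(k,np.array([P0[0],P0[1],200+(270-x)*np.tan(pit)])+ex*x+ey*y)[0]
    cv2.circle(b,(int((q[0]-300)*2.4),int(q[1]*1.7)),3,(0,255,0),1)
cv2.imwrite("pics/w6b.png",b)
```

```text
(no output)
```

View pics/w6b.png

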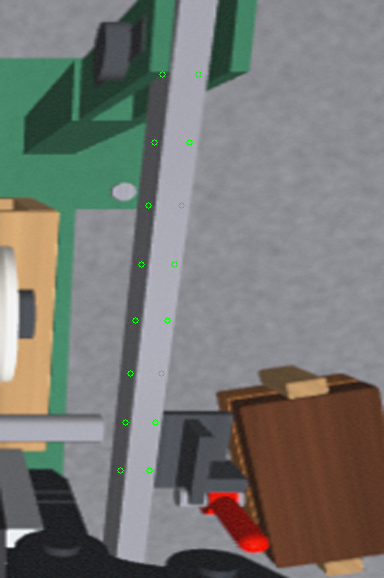

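Run:
```python
from g import *
im=cv2.imread("pics/w6.png");k=ctrl.get_calibration("wrist")
s=ctrl.sense();Rm=rot(s["ee_rot"]).as_matrix();hx,hy,hz=Rm[:,0],Rm[:,2],-Rm[:,1]
ax=s["eef_pos"]-hz*(48-G)
pts=[ax+34*hy,ax-35*hx-14*hy+19*hz,ax-35*hx+14*hy+19*hz,ax-18*hx-8*hy+25*hz,ax-18*hx+8*hy+25*hz,ax-18*hx-8*hy+71*hz,ax-18*hx+8*hy+71*hz,ax+18*hx-8*hy+71*hz,ax+18*hx+8*hy+71*hz,ax-60*hx-26*hy,ax-55*hx-32*hy-95*hz,ax-55*hx+32*hy-95*hz]
b=cv2.resize(im[100:400,200:360],None,fx=4,fy=2,interpolation=cv2.INTER_CUBIC)
for p in pts:
    q=proj(k,p)[0]; cv2.circle(b,(int((q[0]-200)*4),int((q[1]-100)*2)),4,(0,255,0),1)
cv2.imwrite("pics/w6c.png",b)
```

```text
(no output)
```

View pics/w6c.png

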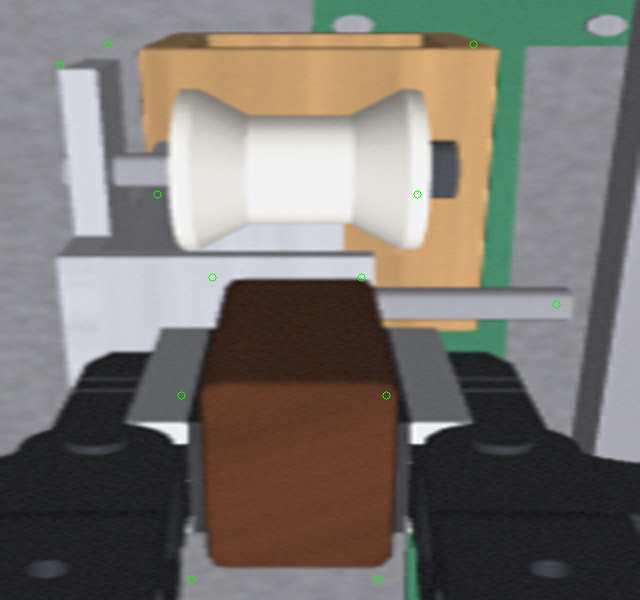

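```bash
python3 -m inch '[0,0,1,0,0,0, 0,0,2.5,0,0,0, 0,0,4,0,0,0, 0,0,5,0,0,0, 0,0,5.5,0,0,0, 0,0,5.5,0,0,0, 0,0,5.5,0,0,0]'
python3 - <<'E'
from g import *
where();go(-155,0,18)
im=ctrl.capture("scene")[:,:,::-1]
x0,y0=230,60
cv2.imwrite("pics/s7.png",cv2.resize(im[y0:y0+150,x0:x0+180],None,fx=4,fy=4,interpolation=cv2.INTER_CUBIC))
cv2.imwrite("pics/w7.png",ctrl.capture("wrist")[:,:,::-1])
E
```

```text
time_s: 7.42
eef_pos: [613.8, 183.0, 323.9]
ee_rot: [0.53, -0.474, 0.524, -0.47]
force: [-1.4, 0.5, -6.2]
grip_width: 0.181
t 7.42 axle x,y,h [-154.88   -0.56   46.65] F [-1.431  0.495 -6.178] T [-0.341  0.051  0.025] gw 0.181
shift cm [0.303 2.865 0.046] turn [-0.003 -0.     0.   ]
```

View pics/s7.png

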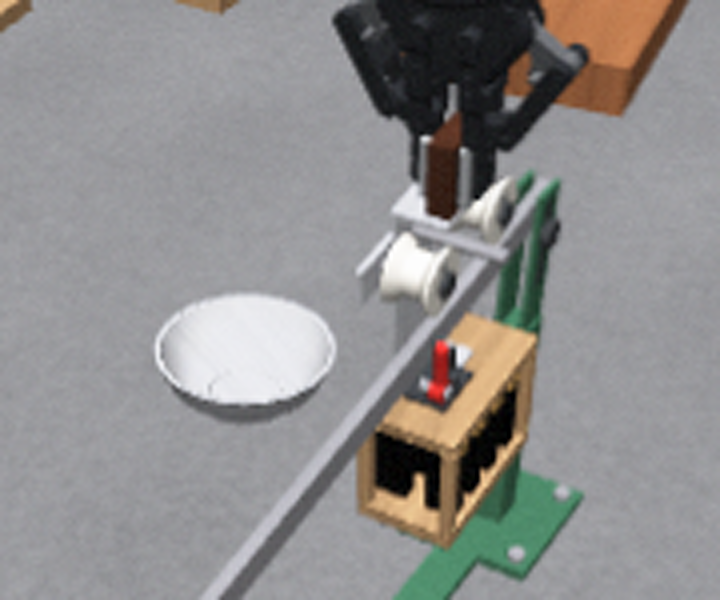

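View pics/w7.png

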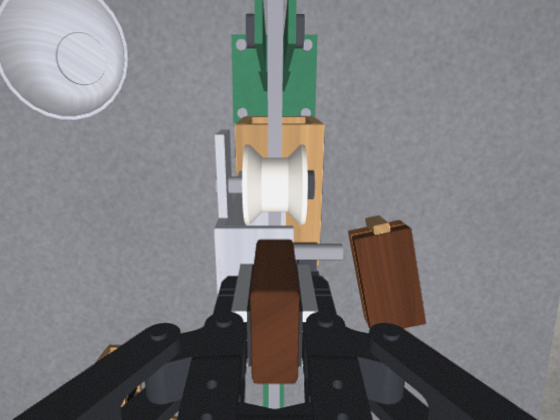

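```bash
python3 -m inch '[0.05,0.5,0.05,0,0,0, 0.05,1.2,0.05,0,0,0, 0.05,1.8,0.05,0,0,0, 0.05,2.3,0.05,0,0,0, 0.05,2.5,0.05,0,0,0, 0.05,2.5,0.05,0,0,0, 0.05,2.5,0.05,0,0,0, 0.05,2.5,0.05,0,0,0]'
python3 - <<'E'
from g import *
where()
E
```

```text
time_s: 8.18
eef_pos: [615.0, 185.1, 299.4]
ee_rot: [0.53, -0.473, 0.523, -0.471]
force: [0.5, 0.7, -6.1]
grip_width: 0.176
t 8.18 axle x,y,h [-157.01    0.65   22.04] F [ 0.491  0.666 -6.148] T [-0.269 -0.011  0.013] gw 0.176
```

```bash
python3 -m inch '[0,0.12,0,0,0,0, 0,0.24,0,0,0,0, 0,0.36,0,0,0,0, 0,0.46,0,0,0,0, 0,0.54,0,0,0,0, 0,0.6,0,0,0,0, 0,0.6,0,0,0,0]'
python3 - <<'E'
from g import *
where()
E
python3 -m inch '[0,0.08,0,0,0,0, 0,0.16,0,0,0,0, 0,0.16,0,0,0,0]'
python3 - <<'E'
from g import *
where()
E
```

```text
time_s: 8.77
eef_pos: [615.0, 185.8, 293.8]
ee_rot: [0.53, -0.473, 0.523, -0.471]
force: [-1.3, -1.3, -0.9]
grip_width: 0.184
t 8.77 axle x,y,h [-157.74    0.6    16.4 ] F [-1.317 -1.273 -0.944] T [-0.106  0.222  0.118] gw 0.184
time_s: 9.02
eef_pos: [615.1, 186.1, 293.5]
ee_rot: [0.531, -0.473, 0.523, -0.471]
force: [-2.6, -1.4, 6.5]
grip_width: 0.175
t 9.02 axle x,y,h [-157.97    0.69   16.11] F [-2.566 -1.353  6.511] T [0.149 0.63  0.175] gw 0.175
```

```bash
python3 -m inch '[0,-0.06,0,0,0,0, 0,-0.06,-0.06,0,0,0.004, 0,-0.06,-0.08,0,0,0.008, 0,-0.06,-0.08,0,0,0.008, 0,-0.06,-0.08,0,0,0.008]'
python3 - <<'E'
from g import *
where();print(np.degrees(rot(ctrl.sense()["ee_rot"]).as_matrix()[2]))
im=ctrl.capture("scene")[:,:,::-1]
x0,y0=250,70
cv2.imwrite("pics/s8.png",cv2.resize(im[y0:y0+130,x0:x0+150],None,fx=5,fy=4.6,interpolation=cv2.INTER_CUBIC))
cv2.imwrite("pics/w8.png",ctrl.capture("wrist")[:,:,::-1])
where()
E
```

```text
time_s: 9.43
eef_pos: [614.7, 185.8, 293.2]
ee_rot: [0.532, -0.47, 0.525, -0.469]
force: [0.2, -1.8, 6.7]
grip_width: 0.181
t 9.43 axle x,y,h [-157.71    0.37   15.82] F [ 0.183 -1.804  6.66 ] T [ 0.185 -0.008  0.005] gw 0.181
[ -6.756 -56.895   0.402]
t 9.53 axle x,y,h [-157.71    0.37   15.82] F [ 0.578 -2.23   5.621] T [ 0.151 -0.114 -0.045] gw 0.177
```

View pics/s8.png

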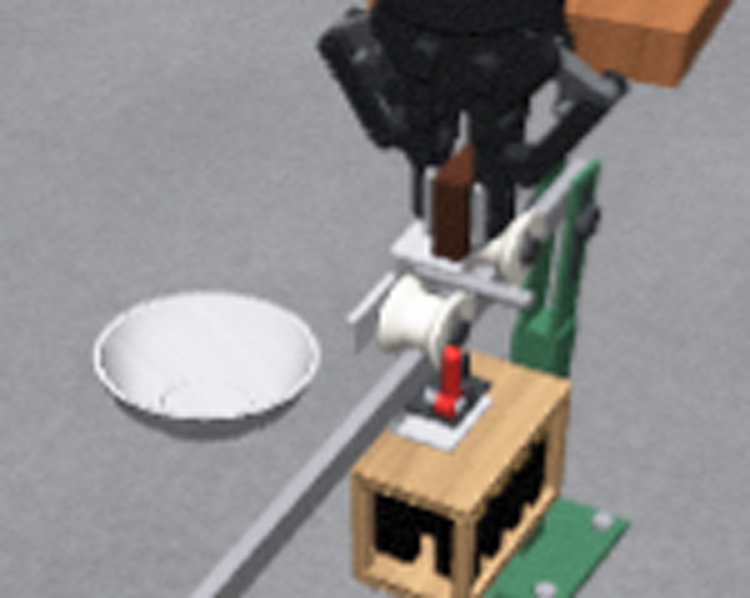

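View pics/w8.png

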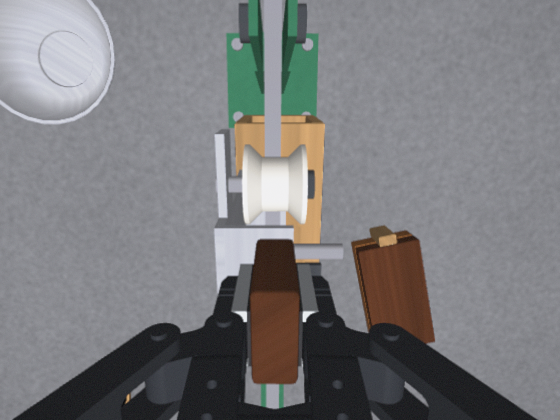

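```bash
cat > avg.py <<'E'
from g import *
where(); s=ctrl.sense(); F,T=s["force"],s["wrist_torque"]
F0=np.array([-.2,.5,-6.35]);T0=np.array([-.29,.04,.0])
dF,dT=F-F0,T-T0
D=.283; ry=(dT[0]-D*dF[1])/dF[2]  # Tx=ry*Fz - rz*Fy, rz=-D
Rm=rot(s["ee_rot"]).as_matrix()
print("contact N",dF@-Rm[:,1],"along hx",dF@Rm[:,0],"lat",dF@Rm[:,2],"Tpitch about tool z",dT@Rm[:,2],"ry mm",1000*ry,"pitch",np.degrees(np.arcsin(-Rm[2,0])))
E
for i in 1 2 3; do python3 -m inch '[0,-0.01,0,0,0,0]' >/dev/null; python3 avg.py; done
python3 -m inch '[0,0,0,0,0,0.008, 0,0,0,0,0,0.008]'>/dev/null; for i in 1 2 3; do python3 -m inch '[0,0,0,0,0,0]' >/dev/null; python3 avg.py; done
```

```text
t 9.62 axle x,y,h [-157.72    0.35   15.84] F [ 0.89  -0.501  4.766] T [ 0.118 -0.116 -0.044] gw 0.181
contact N 11.150226179765658 along hx -0.3063107050406856 lat 1.1580946020748168 Tpitch about tool z 0.4065399586891303 ry mm 62.19384293562108 pitch 6.767380268940365
t 9.7 axle x,y,h [-157.74    0.34   15.85] F [ 0.209 -1.265  4.906] T [ 0.146 -0.137 -0.071] gw 0.183
contact N 11.38264580906131 along hx 0.43055385963693577 lat 0.4707124317592102 Tpitch about tool z 0.43407882972983225 ry mm 83.12872138483047 pitch 6.766360533158991
t 9.78 axle x,y,h [-157.73    0.33   15.85] F [ 1.222 -0.512  4.245] T [ 0.215 -0.215 -0.059] gw 0.182
contact N 10.632708972130375 along hx -0.22995635617020269 lat 1.4837729552349523 Tpitch about tool z 0.5021673098978244 ry mm 74.6786958162157 pitch 6.765919426198226
t 10.03 axle x,y,h [-157.56    0.29   15.63] F [ 3.751 -1.652  6.493] T [ 0.12  -0.385 -0.108] gw 0.179
contact N 12.991588010086577 along hx 0.5577982920489538 lat 4.01130503105227 Tpitch about tool z 0.4060901068462511 ry mm 79.36845905471253 pitch 7.213628870311614
t 10.12 axle x,y,h [-157.57    0.3    15.64] F [ 1.713 -1.306  5.531] T [ 0.091 -0.381 -0.096] gw 0.18
contact N 12.003694360476299 along hx 0.31800247283017685 lat 1.971445549196899 Tpitch about tool z 0.377366157411655 ry mm 75.13041637264993 pitch 7.209622064815758
t 10.2 axle x,y,h [-157.58    0.3    15.62] F [ 2.037 -1.136  6.221] T [ 0.041 -0.371 -0.109] gw 0.177
contact N 12.665209742113014 along hx 0.06610331175163736 lat 2.2994836087773174 Tpitch about tool z 0.3270248021788144 ry mm 63.173011296309426 pitch 7.207506939009198
```

```bash
python3 -m inch '[0,0,-0.03,0,0,-0.008, 0.1,0,-0.03,0,0,-0.008, 0.4,0,-0.03,0,0,-0.008, 0.8,0,-0.03,0,0,-0.008, 1.2,0,-0.03,0,0,-0.008, 1.5,0,-0.03,0,0,-0.008, 1.5,0,-0.03,0,0,-0.008]' >/dev/null; python3 avg.py; python3 -m inch '[0,0,0,0,0,0]' >/dev/null; python3 avg.py
python3 -m inch '[0.3,0,0,0,0,0, 0.7,0,0,0,0,0, 1.2,0,0,0,0,0, 1.5,0,0,0,0,0, 1.5,0,0,0,0,0]' >/dev/null; python3 avg.py; python3 -m inch '[0,0,0,0,0,0]' >/dev/null; python3 avg.py
```

```text
t 10.78 axle x,y,h [-142.23    0.17   15.72] F [ 2.392 -1.783  7.749] T [ 0.028 -0.462 -0.134] gw 0.179
contact N 14.254245840471937 along hx 0.6315756494449144 lat 2.670804217165418 Tpitch about tool z 0.3135346957343636 ry mm 68.39779845175664 pitch 6.750231184101011
t 10.87 axle x,y,h [-142.44    0.18   15.72] F [ 3.227 -2.62   7.073] T [ 0.094 -0.493 -0.124] gw 0.177
contact N 13.675612140148573 along hx 1.5500666602889228 lat 3.49584286638038 Tpitch about tool z 0.37888153310137934 ry mm 94.3831176717 pitch 6.750069004769691
t 11.28 axle x,y,h [-127.28    0.18   15.62] F [ 2.242 -3.166  7.328] T [ 0.08  -0.504 -0.142] gw 0.183
contact N 13.999447809282104 along hx 2.0540584122601264 lat 2.5072401556671955 Tpitch about tool z 0.3652339822581042 ry mm 102.93105333360855 pitch 6.747520031688299
t 11.37 axle x,y,h [-127.53    0.18   15.61] F [ 2.14  -2.152  6.847] T [ 0.115 -0.495 -0.12 ] gw 0.179
contact N 13.403490831738205 along hx 1.1031358680039822 lat 2.4111895598463353 Tpitch about tool z 0.3997822789858886 ry mm 87.5541689446413 pitch 6.7492542358738525
```

```bash
python3 -m inch '[0.1,-0.04,0.04,0,0,0, 0.4,-0.04,0.04,0,0,0, 0.8,-0.04,0.04,0,0,0, 1.2,-0.04,0.04,0,0,0, 1.6,-0.04,0.04,0,0,0, 2.0,-0.04,0.04,0,0,0]' >/dev/null; python3 avg.py; python3 -m inch '[0.2,0,0,0,0,0]' >/dev/null; python3 avg.py
python3 -m inch '[0.2,0,0,0,0,0, 0.5,0,0,0,0,0, 0.8,0,0,0,0,0, 1.1,0,0,0,0,0]' >/dev/null; python3 avg.py;  python3 -m inch '[0.2,0,0,0,0,0]' >/dev/null; python3 avg.py
python3 - <<'E'
from g import *
im=ctrl.capture("scene")[:,:,::-1]
x0,y0=250,70
cv2.imwrite("pics/s9.png",cv2.resize(im[y0:y0+130,x0:x0+150],None,fx=5,fy=4.6,interpolation=cv2.INTER_CUBIC))
E
```

```text
t 11.87 axle x,y,h [-108.02    0.27   15.42] F [1.873 2.956 5.412] T [ 1.03  -0.451 -0.009] gw 0.177
contact N 11.378886139417807 along hx -3.809370951055315 lat 2.162325459179179 Tpitch about tool z 1.3158149726434107 ry mm 53.1614665090375 pitch 6.789159700684653
t 11.95 axle x,y,h [-106.24    0.29   15.42] F [3.15  4.03  5.622] T [ 1.051 -0.481 -0.056] gw 0.178
contact N 11.449747104242755 along hx -4.898968793451481 lat 3.4517445587236373 Tpitch about tool z 1.3360865711239294 ry mm 28.567188399194393 pitch 6.839046967162566
t 12.28 axle x,y,h [-96.31   0.27  15.23] F [3.26  4.93  4.502] T [ 1.43  -0.586 -0.049] gw 0.18
contact N 10.222471663162038 along hx -5.666860602616953 lat 3.569743413595991 Tpitch about tool z 1.7134410749570579 ry mm 42.979704993379336 pitch 6.911298758968679
t 12.37 axle x,y,h [-94.18   0.28  15.26] F [2.099 4.927 6.21 ] T [ 1.34  -0.517 -0.032] gw 0.184
contact N 11.924718033817074 along hx -5.88117855868607 lat 2.4185797653050645 Tpitch about tool z 1.6243987039624495 ry mm 30.030750143495045 pitch 6.905219776096362
```

View pics/s9.png

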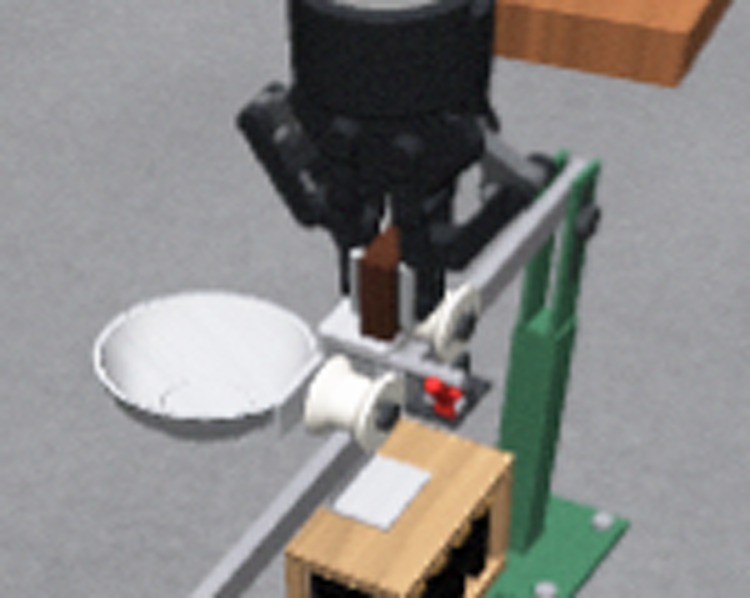

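```bash
python3 -m inch '[0.3,0.03,0,0,0,0, 0.6,0.05,0,0,0,0, 0.9,0.05,0,0,0,0]' >/dev/null; python3 avg.py; python3 -m inch '[0.3,0.02,0,0,0,0, 0.6,0.02,0,0,0,0]' >/dev/null; python3 avg.py
python3 -m inch '[0.3,0,0,0,0,0, 0.6,0,0,0,0,0]' >/dev/null; python3 avg.py;  python3 -m inch '[0.3,0,0,0,0,0, 0.6,0,0,0,0,0]' >/dev/null; python3 avg.py
```

```text
t 12.67 axle x,y,h [-85.43   0.27  15.11] F [1.477 3.513 8.114] T [ 1.277 -0.386 -0.005] gw 0.182
contact N 13.987885058981606 along hx -4.709619682834918 lat 1.804484559669938 Tpitch about tool z 1.5628295721042857 ry mm 49.40619465662458 pitch 6.896496884362378
t 12.83 axle x,y,h [-79.32   0.31  15.07] F [0.634 2.771 8.817] T [ 1.108 -0.382 -0.045] gw 0.179
contact N 14.780483744908677 along hx -4.063146201291191 lat 0.9617704807689319 Tpitch about tool z 1.393580187879533 ry mm 49.79551711880419 pitch 6.88001505810956
t 13.0 axle x,y,h [-72.71   0.32  15.13] F [ 1.159 -1.416 10.131] T [ 0.399 -0.264 -0.044] gw 0.178
contact N 16.584049632501717 along hx -0.035697069357688405 lat 1.4561543679675781 Tpitch about tool z 0.6857701360224945 ry mm 74.70506975480075 pitch 6.801757332533242
t 13.17 axle x,y,h [-66.35   0.32  14.99] F [0.756 0.433 9.016] T [ 0.522 -0.212 -0.102] gw 0.175
contact N 15.261498217855541 along hx -1.7363547909162098 lat 1.0576965245387355 Tpitch about tool z 0.8088842840102753 ry mm 54.056991966554335 pitch 6.770264297245747
```

Past the snap point; ease the load and move a little farther, then look.

```bash
python3 -m inch '[0.2,-0.05,0,0,0,0, 0.4,-0.08,0,0,0,0, 0.6,-0.08,0,0,0,0, 0.7,-0.08,0,0,0,0, 0.7,-0.08,0,0,0,0]' >/dev/null; python3 avg.py
python3 - <<'E'
from g import *
im=ctrl.capture("scene")[:,:,::-1]
x0,y0=240,80
cv2.imwrite("pics/s10.png",cv2.resize(im[y0:y0+130,x0:x0+150],None,fx=5,fy=4.6,interpolation=cv2.INTER_CUBIC))
cv2.imwrite("pics/w10.png",ctrl.capture("wrist")[:,:,::-1])
E
```

```text
t 13.58 axle x,y,h [-58.96   0.27  15.06] F [ 3.635 -1.864  6.312] T [ 0.05  -0.526 -0.064] gw 0.181
contact N 12.833893275804611 along hx 0.898155956106691 lat 3.885259000844025 Tpitch about tool z 0.33545791945471 ry mm 79.7367766183302 pitch 6.729116141388158
```

View pics/s10.png

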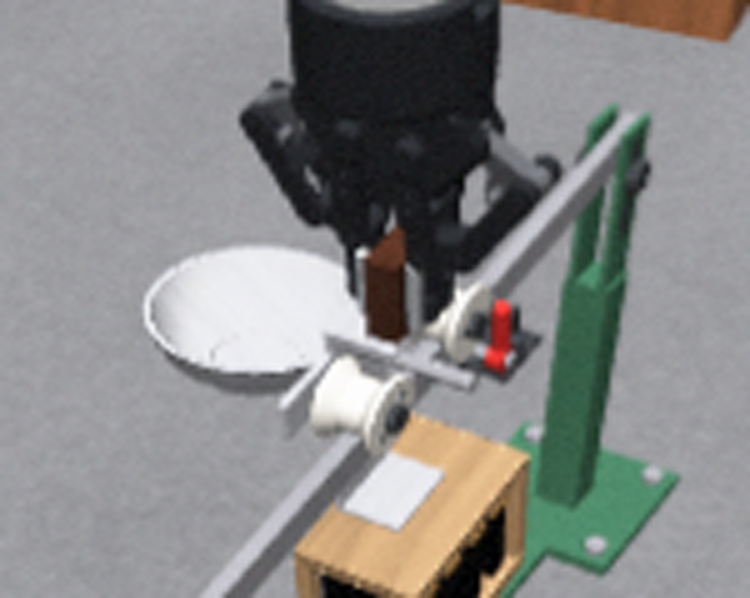

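View pics/w10.png

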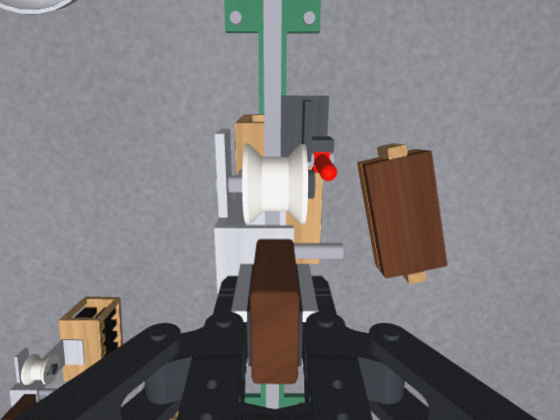

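```bash
python3 -m inch '[0,-0.06,0.03,0,0,0, 0,-0.1,0.06,0,0,0, 0,-0.1,0.06,0,0,0]' >/dev/null; python3 avg.py; python3 -m inch '[0,0,0,0,0,0]' >/dev/null; python3 avg.py
```

```text
t 13.93 axle x,y,h [-59.14   0.44  15.23] F [ 2.431 -1.427  1.981] T [ 0.005 -0.349 -0.086] gw 0.176
contact N 8.493657832224411 along hx 0.9613735572950098 lat 2.640473762138739 Tpitch about tool z 0.2913211216365812 ry mm 100.85594046414303 pitch 6.7256216552126
t 14.02 axle x,y,h [-59.19   0.42  15.24] F [ 2.471 -0.937  1.546] T [-0.071 -0.382 -0.08 ] gw 0.181
contact N 8.003918598598297 along hx 0.5277961294118498 lat 2.683982114457915 Tpitch about tool z 0.21534452398656123 ry mm 79.30223760906514 pitch 6.7216509353176255
```

```bash
python3 -m inch '[0,0,0.04,0,0,0, 0,0,0.04,0,0,0, 0,0,0.04,0,0,0, 0,0,0.04,0,0,0]' -1
python3 - <<'E'
from g import *
cv2.imwrite("pics/s11.png",ctrl.capture("scene")[:,:,::-1])
cv2.imwrite("pics/w11.png",ctrl.capture("wrist")[:,:,::-1])
E
```

```text
time_s: 14.35
eef_pos: [616.0, 87.5, 281.8]
ee_rot: [0.531, -0.471, 0.526, -0.468]
force: [1.0, 0.5, -0.3]
grip_width: 0.734
```

View pics/s11.png

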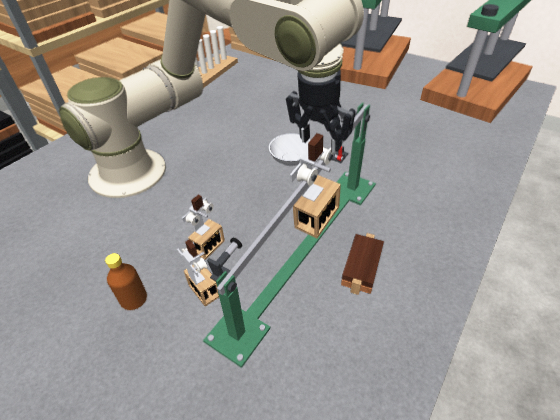

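View pics/w11.png

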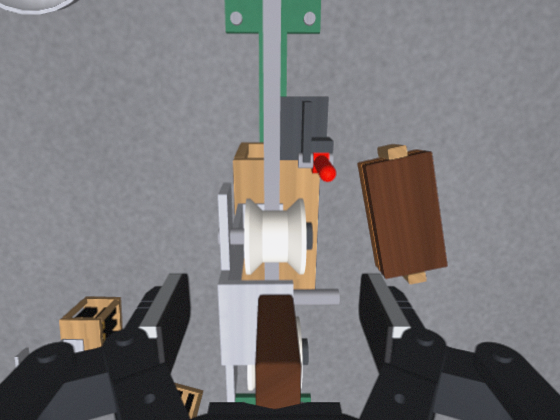

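Released cleanly; the hanger is rolling away downhill (handle now at (316,147) in the scene view), with both wheels on the bar and the dog up behind it. I wait a moment, then withdraw upward.

```bash
python3 -m inch '[0,0,0,0,0,0, 0,0,0,0,0,0, 0,0,0,0,0,0, 0,0,0,0,0,0, 0,0,0,0,0,0, 0,0,0,0,0,0]' -1 ; python3 -m inch '[0,-1,0,0,0,0, 0,-4,0,0,0,0, 0,-7,0,0,0,0, 0,-9,-2,0,0,0, 0,-10,-5,0,0,0, 0,-10,-8,0,0,0, 0,-10,-10,0,0,0, 0,-10,-10,0,0,0]'
for i in 1 2; do python3 -m inch '[0,0,0,0,0,0, 0,0,0,0,0,0, 0,0,0,0,0,0, 0,0,0,0,0,0, 0,0,0,0,0,0, 0,0,0,0,0,0, 0,0,0,0,0,0, 0,0,0,0,0,0]'; done
python3 - <<'E'
from g import *
cv2.imwrite("pics/s12.png",ctrl.capture("scene")[:,:,::-1])
E
```

```text
time_s: 14.95
eef_pos: [616.1, 87.4, 282.1]
ee_rot: [0.532, -0.471, 0.525, -0.468]
force: [0.5, -0.6, -0.8]
grip_width: 1.0
time_s: 15.62
eef_pos: [513.3, 75.0, 383.5]
ee_rot: [0.532, -0.471, 0.524, -0.469]
force: [0.2, -0.3, 1.4]
grip_width: 1.0
time_s: 16.28
eef_pos: [516.0, 74.8, 380.9]
ee_rot: [0.532, -0.471, 0.525, -0.468]
force: [0.3, -0.2, 0.6]
grip_width: 0.998
time_s: 16.95
eef_pos: [515.9, 74.8, 381.0]
ee_rot: [0.532, -0.471, 0.525, -0.468]
force: [0.5, -0.5, 0.0]
grip_width: 0.999
```

View pics/s12.png

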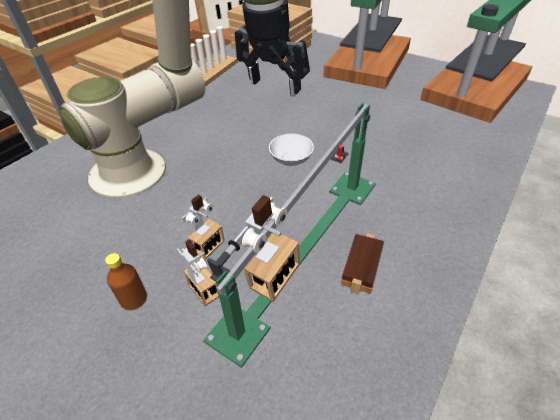

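```bash
for i in 1 2; do python3 -m inch '[0,0,0,0,0,0, 0,0,0,0,0,0, 0,0,0,0,0,0, 0,0,0,0,0,0, 0,0,0,0,0,0, 0,0,0,0,0,0, 0,0,0,0,0,0, 0,0,0,0,0,0]' >/dev/null; done
python3 - <<'E'
from g import *
pit=np.radians(6.7)
im=ctrl.capture("scene")[:,:,::-1]; a=cv2.imread("pics/s12.png"); k=ctrl.get_calibration("scene")
for n,(y0,y1,x0,x1) in {"hanger":(190,300,215,305),"dog":(135,170,325,355),"rest":(130,320,90,390)}.items(): print(n,cv2.absdiff(a,im)[y0:y1,x0:x1].mean(),cv2.absdiff(a,im)[y0:y1,x0:x1].max())
b=cv2.resize(im[180:320,170:320],None,fx=5,fy=4.2,interpolation=cv2.INTER_CUBIC)
Rm=toolR(yaw,pit);hx,hy,hz=Rm[:,0],Rm[:,2],-Rm[:,1];ex=ang(yaw)
ax=np.array([P0[0],P0[1],200+(270-147)*np.tan(pit)+13])+ex*147
for p in (ax,ax+34*hy,ax+35*hx+14*hy,ax-35*hx+14*hy,ax+48*hz,ax+55*hx+32*hy-95*hz,ax+55*hx+32*hy-183*hz,ax-55*hx+32*hy-95*hz):
    q=proj(k,p)[0]; cv2.circle(b,(int((q[0]-170)*5),int((q[1]-180)*4.2)),4,(0,255,0),1)
cv2.imwrite("pics/s13.png",b)
E
```

```text
hanger 1.9543434343434343 20
dog 2.1155555555555554 9
rest 1.9351695906432749 20
```

View pics/s13.png

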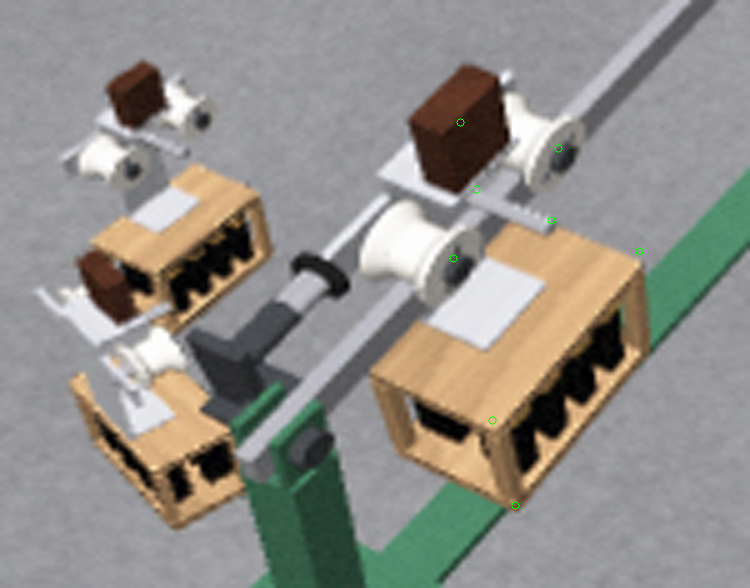

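```bash
python3 -c "
from rig import ctrl
print(ctrl.sense()['time_s']);print(ctrl.finish_job())"
```

```text
18.3833
the job is handed in; nothing more can be done
None
```

I hung the large hanger on the drying rail, walked it past the red dog and let it go. It rolled down by itself and is at rest against the buffer. The job was handed in at 18.4 s, well inside the 72 s limit.

**How it went:**
- I brought the hanger in from the robot's side and felt for the bar at axle x about -157 mm. It touched about 3 mm higher than the camera estimate, so I pitched it to 6.75°. Its height above the bar then stayed constant along the rail, which fits that slope.
- I walked it down through the dog to axle x about -59 mm, where pictures showed the dog upright again behind the pin. I then eased the load to about 8 N and let go.

**Last checks:**
- Two pictures about 1.4 s apart show no motion of the hanger or the dog.
- The hanger sits within about 2 mm of where the model puts axle x = +147 mm, with its plate against the buffer pad.
- The dog is upright, the bowl, bottle and mould appear unmoved, and the gripper is clear.

**What was less clean:**
- **Load on the bar:** it was mostly 8 to 14 N, so at times above the 5 to 12 N range. The highest reading was 16.6 N, rail and dog together, just before the dog snapped. That is below 25 N, but readings were taken only between moves, so short peaks could have been missed.
- **Load balance:** the wrist moment readings were too noisy to confirm how the load was shared between the two wheels. That both are on the bar is judged from the pictures and from the hanger rolling freely.

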